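# Latch the drying chamber's door

### The job

Shut the bench drying chamber with its draw latch: swing the claw over by its yellow knob, hook its nose into the keeper's slot behind the brass bar on the door, then swing the red lever back and down over centre until it lies fully flat, so that the claw holds the door shut. Work by feel and gently, never pressing or dragging the held claw on the keeper with more than about 20 N nor pushing the lever with more than about 25 N, leave the glassware and the bottle beside it alone, and let go at the end.

Things in the scene. Friction and masses are not known exactly. Their poses are not given: they have to be found in the camera images.
- chamber: White bench drying chamber, fixed. Box x -100 to +55, y -120 to +120, z 0 to 110 mm (roof) in its frame; origin on the underside straight below the latch lever's pivot (x 0, y 0, z 124). +x points to the blue door (x 57 to 107, top level with the roof), y runs along the lever's pivot axis, z up. The latch works in the plane y = 0.
- door (a joint): Opening of the blue door (rad), hinged along its lower edge (at chamber x 57, z 8 mm): 0 shut on its seal; 0.047 stands about 6 mm ajar at the top. It stays where it is left; it takes about 13 to 14 N at its top edge to move it.
- keeper_mount (a point): Keeper on the door's top: far (+x) face of its brass cross bar at bar height (16 mm above the door's top) if the keeper sat at the near end of its adjustment; moves with the door (shut: chamber x 79, z 126). Bar 8 mm diameter, top 20 mm up. The keeper is clamped 0 to 12 mm further out (+x) than this point: how far is not measured and must be seen or felt.
- slot_mount (a point): Middle of the keeper's slot at the near end of its adjustment, level with its top (20 mm above the door's top); the true slot lies 0 to 12 mm further out (+x). Slot behind (+x of) the bar: 10.5 mm long, 36 mm wide, floor 8 mm above the door's top; the nose has about 3 mm of play in it. Then a steel ridge 6.5 mm thick, top 20 mm up. Cheeks 5 mm thick (y 18 to 23 mm, both sides), top 20 mm up.
- lever (a joint): Angle of the red lever (rad): 0 straight up, negative leaning to the door, growing as it swings away from the door; 1.571 = flat on the roof, its stop. Limits -0.6, 1.571. Stays where left (0.045 N m). With the claw hooked it gets heavy (up to about 12 N near its tip) between about 0.3 and 1.1 and eases past centre at about 1.3.
- lever_tip (a point): End of the lever, 65 mm from its pivot; the lever is 5 mm thick and 20 mm wide (30 mm wide over the last 20 mm).
- claw_pin (a point): Crank pin that carries the claw: 24 mm from the lever's pivot, 105 degrees from chamber +x (towards z) when the lever stands at 0, turning with the lever, so that it lies behind and slightly below the pivot when the lever is flat.
- claw (a joint): Angle of the claw relative to the lever (rad). Lever plus claw angle = the claw's pitch: 0 level, pointing to the door; 1.571 straight up. Limits -2.2, 1.6. Stiff (0.03 N m): it stays where put and does not drop; a turning lever carries it along, which lifts the nose out of the slot unless the nose was first pulled snug against the bar.
- claw_spring (a joint): Stretch of the preloaded spring in the claw (m): 0 slack or below about 18 N of pull, then 1.5 N per mm. About 2 to 14 mm when properly latched.
- claw_knob (a point): Centre of the yellow cross knob for handling the claw: 16 mm diameter, 30 mm long along y, to be pinched on its end faces, about which it turns between the fingers. It stands 100.5 mm along the claw's strap from the pin and 24 mm above the strap's mid-plane, on a stem 7 x 12 mm.
- claw_nose (a point): Lower inner end of the claw's nose: 99.3 mm along the strap from the pin, 10.5 mm below its mid-plane. Strap 20 mm wide, 4 mm thick. The nose, 4 mm thick and 20 wide, has its inner face 101.5 mm from the pin at the strap and leans 0.2 rad back under towards the pin. Hooked home, the strap rests on the bar (mid-plane 22 mm above the door's top).
- reagent: Bystander: white reagent bottle with yellow label, 72 mm diameter, 165 mm tall; origin at its base.
- cylinder: Bystander: glass measuring cylinder with a blue collar, foot 60 mm, tube 28 mm diameter, 160 mm tall; origin at its base.
- beaker: Bystander: glass beaker 68 mm diameter, 85 mm tall; origin at its base.

How it is judged:
By the outcome, as a careful person would: the job done as asked, in the order asked, and still so for the second after the job is handed in, with the robot touching nothing.
It also fails if it takes over 67 s, if anything falls off the work surface, if the arm or the gripper's body presses on something with over 40 N, if the wrist force passes 120 N, or if a joint passes its speed limit or range.

### The arm

A 6-joint arm with a two-finger parallel gripper is mounted at the origin on the work surface. World frame = base frame: x ahead of the robot, y to its left, z up, the work surface at z = 0. Lengths are in mm, angles in rad, forces in N, time in s.
With the tool pointing down it reaches from about 400 to 925 mm from the base axis. Payload 12.5 kg.
Tool frame: the origin (TCP) lies at the very end of the fingers, on their centre line; the grasp point (between the pads) lies 19 mm behind it; z points along the fingers, y is the direction in which the jaws open and shut (so a half turn about z gives the same grasp; the last joint's range is limited). The gripper opens to 95 mm and grips with 3 to 60 N. Pads are 20 mm wide; open, the fingers measure 119 mm over their backs; the gripper's body (75 mm by 180 mm) begins 59 mm behind the grasp point.
Start: joints at [-1.384, 0.491, 1.559, -0, 1.092, -0.106], TCP at [180.419, -598.411, 214.661] pointing down, gripper open.
Joint ranges: [-3.1, 3.1], [-0.84, 2.19], [0.05, 2.79], [-1.13, 4.28], [0.06, 2.93], [-2.69, 2.69]. Speed limits (rad/s): [2.22, 2.22, 2.79, 3.14, 3.14, 3.14].

### API

Orientations are given as [roll, pitch, yaw] about the fixed x, y, z axes, in that order (R = Rz(yaw) Ry(pitch) Rx(roll)).
In Python, from cell import env gives the robot as it stands.
- The arm moves only by the shell command python3 -m pendant 'ROWS'. ROWS is JSON, a list that holds one entry, the list of rows, each a list of 5 numbers: the opening, from 0 (shut) to 1 (fully open), then the shift along the tool's x, y, z in m, then the turn about the tool's z in rad. A call has exactly 8 rows; each row is the pose to reach, as a shift and turn from the pose commanded when the call began, along the tool's axes at that moment; what a row does not reach only later rows make up. A row lasts 1/10 s, in which the tool goes at most 50 mm and 8.59 degrees, less where a joint would pass 70% of its speed; a pose out of reach is approached as far as the arm can. A call with a gripper value outside its range is refused whole. The fingers move at their own pace and stop on an object; the grip force is fixed at half the most. Time passes only in rows, so rows that repeat a pose let the fingers close, or fill a call up. It gives the time, the measured TCP pose, the force and the opening at its end, in the units of the state.
- env.state(): the state, without advancing time (a new reading comes with each control period).
- env.read_camera(name): name is "scene" or "top"; returns a dict with "image" (384x512x3 uint8, blue, green, red), "range_z" (384x512 float32, mm along the optical axis (not along the pixel's ray), 0 where there is no reading), "fx", "fy", "cx", "cy" (pixels), "rvec" (rotation vector, rad) and "tvec" (3), from world to camera coordinates, as OpenCV has them. Camera axes: x right, y down, z forward; pixel columns grow to the right and rows downward; lengths in mm; the calibration is good to about 2 mm. A picture is of the moment at which its call begins.
- env.job_done(): hands the job in, once; it reports no verdict.
The state is a dict: "t": time; "joints": joint angles; "qvel": joint speeds; "tau": joint torques, N m; "eef_pos": TCP position; "tcp_rot": TCP orientation; "ft_force": force on the tool from outside, world axes, zero at the start; "moment": the same for the moment, N m; "opening": opening from 0.0 (shut) to 1.0 (fully open).
Only numpy, scipy, OpenCV 4.12 (cv2) and the standard library are available. Lean on these libraries where they do the work, as an engineer would, in place of code of your own. Each camera call takes 0.05 s, during which the arm holds its last target. There are 200 camera calls.

## Working session

There is one attempt and no reset: what is moved stays moved. The work goes in short steps, Python scripts to look and compute and a shell command to move; the robot and the scene stay as the last step left them, time stands still between calls to the robot, and variables do not carry over. Pictures are saved under pics/ and viewed, about 8 in all and at most 12, crops included, and the job is handed in when it is done.

```bash
mkdir -p pics; ls; cat > h.py <<'E'
import numpy as np, cv2
from cell import env
from scipy.spatial.transform import Rotation as R
def cam(n):
    c=env.read_camera(n); return c
def world(c,u,v,z=None):
    z=z if z is not None else float(np.median(c["range_z"][v-1:v+2,u-1:u+2]))
    p=np.array([(u-c["cx"])/c["fx"]*z,(v-c["cy"])/c["fy"]*z,z])
    Rm=cv2.Rodrigues(np.array(c["rvec"],float))[0]
    return Rm.T@(p-np.array(c["tvec"],float).ravel())
def st():
    s=env.state(); print({k:np.round(s[k],3).tolist() for k in("t","joints","eef_pos","tcp_rot","ft_force","moment","opening")})
E
python3 - <<'E'
from h import *
import pickle
for n in("scene","top"):
    c=cam(n); pickle.dump(c,open(n+"0.pkl","wb"))
    cv2.imwrite(f"pics/{n}0.png",cv2.resize(c["image"],None,fx=1.5,fy=1.5,interpolation=cv2.INTER_CUBIC))
    print(n,c["fx"],(-cv2.Rodrigues(np.array(c["rvec"],float))[0].T@np.array(c["tvec"],float).ravel()))
st()
E
```

```text
pics
scene 452.42130861306043 [1351.90594086   60.43194323  860.65815309]
top 427.21779436121136 [413.1142954   27.66061951 984.5273591 ]
{'t': 0.1, 'joints': [-1.384, 0.491, 1.559, -0.0, 1.092, -0.106], 'eef_pos': [180.375, -598.179, 214.128], 'tcp_rot': [-3.141, -0.0, 0.293], 'ft_force': [0.727, 0.21, -0.255], 'moment': [-0.011, 0.033, -0.031], 'opening': 1.0}
```

View pics/scene0.png

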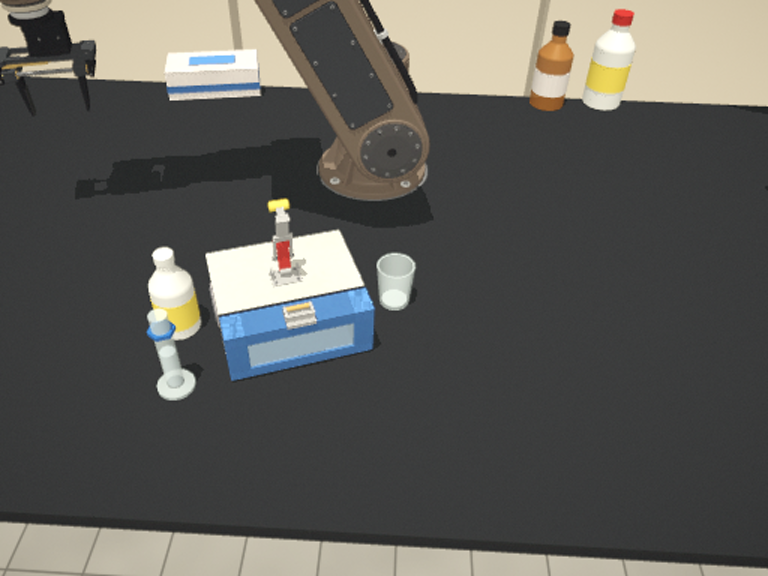

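View pics/top0.png

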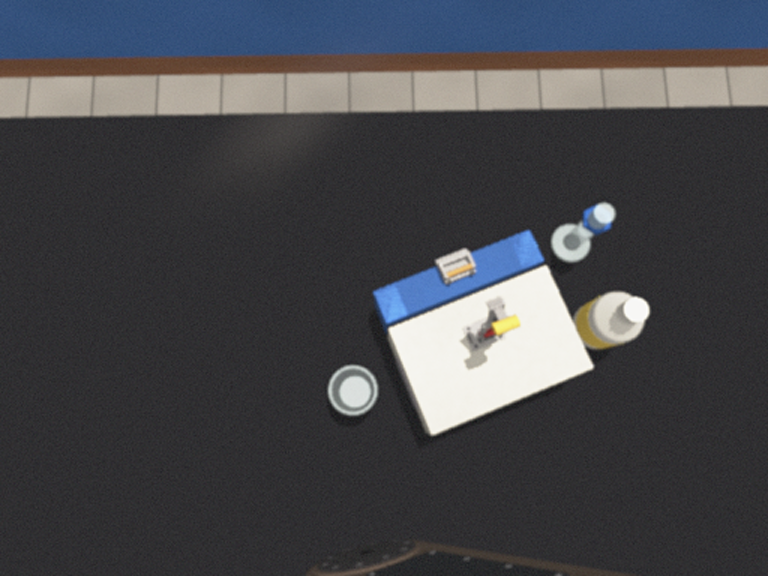

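Scene shows the chamber at ~(285,300), the door facing away from the robot, with the claw standing up with its knob at (279,205). In the top view the knob is at (506,326), the keeper at (457,266) and the lever at (488,335). The bottle and cylinder are on the right and the beaker on the left. Next I'll fit the frame from the depth data.

```bash
cat >> h.py <<'E'
def cloud(c):
    Z=c["range_z"].astype(float); v,u=np.mgrid[:Z.shape[0],:Z.shape[1]]
    P=np.stack([(u-c["cx"])/c["fx"]*Z,(v-c["cy"])/c["fy"]*Z,Z],-1)
    Rm=cv2.Rodrigues(np.array(c["rvec"],float))[0]
    W=(P-np.array(c["tvec"],float).ravel())@Rm; W[Z<=0]=np.nan
    return W
def masks(c):
    h=cv2.cvtColor(c["image"],cv2.COLOR_BGR2HSV).astype(int); H,S,V=h[...,0],h[...,1],h[...,2]
    return dict(yellow=(H>20)&(H<35)&(S>150)&(V>120),red=((H<8)|(H>172))&(S>150)&(V>70),blue=(H>95)&(H<125)&(S>120)&(V>60),white=(S<50)&(V>150),brass=(H>8)&(H<25)&(S>90)&(V>120))
E
python3 - <<'E'
from h import *
import pickle
for n in("scene","top"):
    c=pickle.load(open(n+"0.pkl","rb")); W=cloud(c); M=masks(c)
    near=(W[...,0]>250)&(W[...,0]<700)&(abs(W[...,1]+100)<200)
    roof=near&M["white"]&(abs(W[...,2]-110)<6)
    k=cv2.morphologyEx(roof.astype(np.uint8),cv2.MORPH_OPEN,np.ones((5,5)))>0
    p=W[k][:,:2].astype(np.float32)
    r=cv2.minAreaRect(p); print(n,"roof",r,np.round(cv2.boxPoints(r)).tolist(),"z",np.median(W[k][:,2]))
    b=near&M["blue"]&(abs(W[...,2]-110)<7)
    b=cv2.morphologyEx(b.astype(np.uint8),cv2.MORPH_OPEN,np.ones((3,3)))>0
    p=W[b][:,:2].astype(np.float32); r=cv2.minAreaRect(p); print(" doortop",r,np.round(cv2.boxPoints(r)).tolist(),np.median(W[b][:,2]))
    for m,lo in(("yellow",115),("red",112),("brass",115)):
        q=W[near&M[m]&(W[...,2]>lo)]; print(" ",m,len(q),np.nanmedian(q,0).round(1),np.nanmin(q,0).round(1) if len(q) else'',np.nanmax(q,0).round(1) if len(q) else'')
    q=W[near&M["white"]]
    for nm,(x0,y0) in ():pass
E
```

```text
scene roof ((506.37274169921875, -156.4224395751953), (159.31787109375, 304.6370544433594), 20.767696380615234) [[378.0, -42.0], [486.0, -327.0], [635.0, -271.0], [527.0, 14.0]] z 110.03738711690926
 doortop ((595.2669067382812, -88.26628112792969), (59.54691696166992, 239.03892517089844), 20.76646614074707) [[525.0, 13.0], [610.0, -211.0], [665.0, -189.0], [581.0, 34.0]] 108.5807705414383
  yellow 18 [ 514.2 -123.   250.1] [ 502.3 -133.8  244.7] [ 522.1 -104.7  257.8]
  red 129 [ 514.1 -119.4  157.5] [ 507.2 -128.7  130.6] [ 521.7 -109.5  180.7]
  brass 47 [602.7 -85.4 127.9] [ 507.3 -137.2  123.6] [611.  -69.5 253.9]
top roof ((494.7741394042969, -125.03694152832031), (155.0745849609375, 240.24142456054688), 20.734010696411133) [[380.0, -40.0], [465.0, -265.0], [610.0, -210.0], [525.0, 15.0]] z 110.01967670767425
 doortop ((596.5595703125, -86.47565460205078), (50.775291442871094, 240.05458068847656), 20.8033504486084) [[530.0, 17.0], [615.0, -208.0], [663.0, -190.0], [578.0, 35.0]] 108.77155378473597
  yellow 4 [ 503.4 -105.9  253.7] [ 500.6 -106.9  252. ] [ 509.5 -105.5  254.8]
  red 13 [ 505.1 -112.   188.3] [ 502.8 -115.6  178.4] [ 509.9 -107.2  191. ]
  brass 82 [597.2 -93.6 129.1] [ 496.7 -133.9  115.6] [607.9 -70.7 257.7]
```

```bash
cat >> h.py <<'E'
YAW=0.3624; O=np.array([515.8,-117.1]); ex=np.array([np.cos(YAW),np.sin(YAW)]); ey=np.array([-ex[1],ex[0]])
def ch(W): # world->chamber
    d=W[...,:2]-O; return np.stack([d@ex,d@ey,W[...,2]],-1)
def wd(p): return np.r_[O+p[0]*ex+p[1]*ey,p[2]]
E
python3 - <<'E'
from h import *
import pickle
ims=[]
for n,(u0,u1,v0,v1) in dict(scene=(165,220,125,225),top=(285,360,155,255)).items():
    c=pickle.load(open(n+"0.pkl","rb")); C=ch(cloud(c)); M=masks(c)
    ims.append(cv2.resize(c["image"][v0:v1,u0:u1],None,fx=6,fy=6,interpolation=cv2.INTER_CUBIC)[:600])
    y=C[...,1]; s=lambda m:C[m]
    kn=(M["yellow"]|M["brass"])&(C[...,2]>225)&(abs(C[...,0])<80)&(abs(y)<40); print(n,"knob",kn.sum(),np.nanmedian(s(kn),0).round(1),np.nanpercentile(s(kn),[5,95],axis=0).round(1).tolist())
    br=M["brass"]&(abs(C[...,2]-125)<9)&(C[...,0]>65)&(C[...,0]<115); q=s(br); print("brass",br.sum(),np.nanmedian(q,0).round(1),np.nanpercentile(q,[5,95],axis=0).round(1).tolist())
    rd=M["red"]&(C[...,2]>115)&(abs(C[...,0])<80); q=s(rd); print("red",np.nanmedian(q,0).round(1)); 
    for z in range(120,200,10):
        t=q[abs(q[:,2]-z)<5]
        if len(t): print("   z",z,t[:,0].mean().round(1),t[:,1].mean().round(1),len(t))
    # profile of keeper by x for |y|<14
    kp=(abs(y)<13)&(C[...,0]>60)&(C[...,0]<118)&(C[...,2]>90)
    q=s(kp)
    print("keeper",[(int(x),*np.nanpercentile(q[abs(q[:,0]-x)<1.5][:,2],[10,50,90]).round(0).astype(int)) for x in range(64,117,3) if (abs(q[:,0]-x)<1.5).any()])
    cl=(abs(y)<20)&(C[...,2]>150)&(abs(C[...,0])<90)&~np.isnan(y); q=s(cl)
    print("upper",[(z,*np.percentile(q[abs(q[:,2]-z)<5][:,0],[0,50,100]).round(0).astype(int)) for z in range(155,270,10) if (abs(q[:,2]-z)<5).any()])
h=max(i.shape[0] for i in ims)
cv2.imwrite("pics/crop0.png",np.hstack([cv2.copyMakeBorder(i,0,h-i.shape[0],0,6,0) for i in ims]))
E
```

```text
scene knob 22 [ -3.4  -3.8 249.6] [[-10.8, -16.3, 244.7], [1.0, 13.3, 257.6]]
brass 43 [ 93.1  -1.  127.5] [[90.0, -16.2, 124.5], [95.9, 14.4, 129.9]]
red [ -2.1  -1.3 157.5]
   z 130 -0.2 -0.1 8
   z 140 -0.2 -2.6 22
   z 150 -1.2 -1.5 24
   z 160 -2.3 -0.6 28
   z 170 -3.9 -1.3 28
   z 180 -5.3 -0.8 19
keeper [(64, np.int64(108), np.int64(110), np.int64(110)), (67, np.int64(108), np.int64(109), np.int64(111)), (85, np.int64(112), np.int64(112), np.int64(112)), (88, np.int64(115), np.int64(121), np.int64(128)), (91, np.int64(116), np.int64(124), np.int64(128)), (94, np.int64(117), np.int64(126), np.int64(129)), (97, np.int64(126), np.int64(128), np.int64(129)), (106, np.int64(118), np.int64(127), np.int64(128)), (109, np.int64(92), np.int64(116), np.int64(128)), (112, np.int64(94), np.int64(118), np.int64(126)), (115, np.int64(111), np.int64(115), np.int64(117))]
upper [(155, np.int64(-9), np.int64(-2), np.int64(2)), (165, np.int64(-7), np.int64(-2), np.int64(1)), (175, np.int64(-7), np.int64(-5), np.int64(3)), (185, np.int64(-8), np.int64(3), np.int64(6)), (195, np.int64(-5), np.in
[... 1344 characters left out ...]
29)), (109, np.int64(126), np.int64(128), np.int64(130)), (112, np.int64(126), np.int64(128), np.int64(130)), (115, np.int64(113), np.int64(115), np.int64(117))]
upper [(155, np.int64(-12), np.int64(-10), np.int64(-1)), (165, np.int64(-9), np.int64(-4), np.int64(-3)), (175, np.int64(-8), np.int64(-4), np.int64(2)), (185, np.int64(-10), np.int64(-6), np.int64(3)), (195, np.int64(-9), np.int64(0), np.int64(7)), (205, np.int64(1), np.int64(4), np.int64(7)), (215, np.int64(2), np.int64(6), np.int64(8)), (225, np.int64(2), np.int64(8), np.int64(10)), (235, np.int64(10), np.int64(11), np.int64(15)), (245, np.int64(-14), np.int64(16), np.int64(26)), (255, np.int64(-16), np.int64(-8), np.int64(17))]
```

View pics/crop0.png

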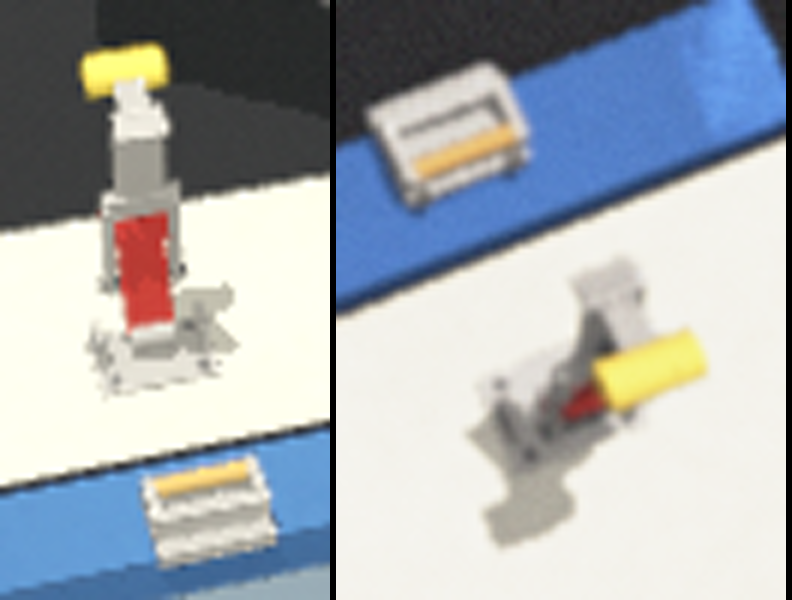

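The crops confirm the layout. The lever leans slightly away from the door at θ≈0.1 and the claw stands at pitch ≈1.35. The knob is at about chamber (-10,-1,250), the bar's far face at x≈95 and the slot at about 95 to 105, so the keeper is clamped well out. Now moving over to the knob.

```bash
cat >> h.py <<'E'
from scipy.optimize import fsolve
rot=lambda a,p: np.array([np.cos(a)*p[0]-np.sin(a)*p[1],np.sin(a)*p[0]+np.cos(a)*p[1]])
PIN=lambda th: np.array([0,124.])+rot(np.deg2rad(105)+th,(24,0))
def fk(th,ph,p): return PIN(th)+rot(ph,p)
KN=(100.5,24); NO=(99.3,-10.5)
def ik(p,xz,g=(-.3,0)): return fsolve(lambda q: fk(q[0],q[1],p)-np.array(xz),g)
def rel(p): # tool-frame shift (mm) from the present measured pose to chamber point p for the TCP
    s=env.state(); return R.from_euler("xyz",s["tcp_rot"]).inv().apply(wd(np.array(p,float))-np.array(s["eef_pos"]))
def chs(): # TCP in chamber frame, force in chamber axes
    s=env.state(); f=np.array(s["ft_force"]); return ch(np.array(s["eef_pos"])).round(1), np.r_[f[:2]@ex,f[:2]@ey,f[2]].round(1), round(float(s["opening"]),3), round(s["tcp_rot"][2],3), round(s["t"],2)
E
python3 -m pendant '[[[1,0.03,-0.03,-0.03,0],[1,0.068,-0.06,-0.06,-0.02],[1,0.105,-0.09,-0.075,-0.04],[1,0.14,-0.12,-0.075,-0.07],[1,0.18,-0.15,-0.075,-0.07],[1,0.22,-0.18,-0.075,-0.07],[1,0.26,-0.21,-0.075,-0.07],[1,0.3,-0.24,-0.075,-0.07]]]'
python3 - <<'E'
from h import *
print(chs(), rel((-9.9,-1,290)).round(1), rel((-9.9,-1,238)).round(1))
E
```

```text
t: 0.9
eef_pos: [396.6, -283.6, 289.6]
tcp_rot: [3.142, 0.0, 0.362]
ft_force: [0.4, -1.1, -0.3]
opening: 0.996
(array([-170.5, -113.4,  289.6]), array([ 0. , -1.1, -0.3]), 0.996, np.float64(0.362), 0.9) [ 160.6 -112.4   -0.4] [ 160.6 -112.4   51.6]
```

```bash
python3 -m pendant '[[[1,0.04,-0.028,0,0],[1,0.08,-0.056,0,0],[1,0.12,-0.084,0,0],[1,0.16,-0.112,0,0],[1,0.1605,-0.112,0.01,0],[0.7,0.1605,-0.112,0.03,0],[0.6,0.1605,-0.112,0.045,0],[0.5,0.1605,-0.112,0.0515,0]]]'
python3 - <<'E'
from h import *
c=cam("scene"); t=cam("top")
a=cv2.resize(c["image"][110:225,150:240],None,fx=5,fy=5,interpolation=2); b=cv2.resize(t["image"][155:270,285:355],None,fx=5,fy=5,interpolation=2)
cv2.imwrite("pics/a1.png",np.hstack([a,b])); print(chs())
E
```

```text
t: 1.7
eef_pos: [505.4, -123.9, 236.5]
tcp_rot: [-3.14, 0.002, 0.363]
ft_force: [-0.1, -0.8, -0.0]
opening: 0.803
(array([-11.9,  -3. , 237.4]), array([-0.2,  0. , -0.2]), 0.721, np.float64(0.362), 1.8)
```

View pics/a1.png

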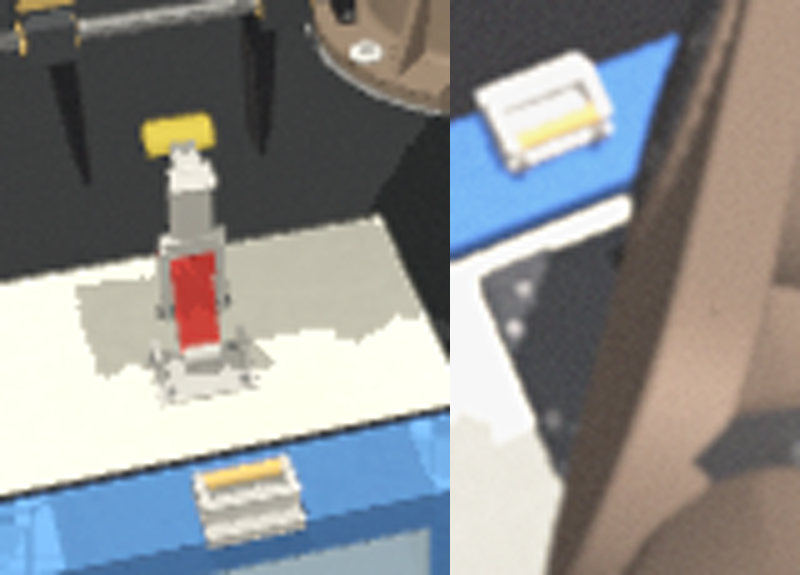

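Fingers straddle the knob (knob at about (178,133) in the left panel, fingertips at x 88 and 263). The top camera is blocked by the arm. Checking the fingers' x in the same camera before closing.

```bash
python3 - <<'E'
from h import *
c=cam("scene"); C=ch(cloud(c)); M=masks(c)
kn=M["yellow"]&(C[...,2]>225)&(abs(C[...,0])<80)&(abs(C[...,1])<40); q=C[kn]
print("knob",np.nanmedian(q,0).round(1),np.nanpercentile(q,[5,95],axis=0).round(1).tolist())
V=c["image"].max(-1)
for s in(1,-1):
    f=(V<70)&(abs(C[...,2]-255)<12)&(abs(C[...,0])<60)&(s*C[...,1]>20)&(s*C[...,1]<75); q=C[f]
    print(s,f.sum(),np.nanmedian(q,0).round(1),np.nanpercentile(q,[5,95],axis=0).round(1).tolist())
print(chs())
E
```

```text
knob [ -3.5  -2.2 255.2] [[-10.5, -15.5, 247.9], [-0.4, 11.9, 258.5]]
1 42 [ -2.3  30.6 256.2] [[-19.0, 28.9, 245.3], [0.4, 37.2, 265.1]]
-1 30 [ -0.9 -42.8 255. ] [[-5.5, -46.4, 244.6], [1.0, -39.6, 263.8]]
(array([-11.7,  -3.1, 238.1]), array([ 0.2, -0.2,  0.2]), 0.679, np.float64(0.362), 1.85)
```

```bash
python3 -m pendant '[[[0.6,0.0025,-0.001,0,0],[0.5,0.0025,-0.001,0,0],[0.4,0.0025,-0.001,0,0],[0.3,0.0025,-0.001,0,0],[0.2,0.0025,-0.001,0,0],[0.2,0.0025,-0.001,0,0],[0.2,0.0025,-0.001,0,0],[0.2,0.0025,-0.001,0,0]]]'
python3 - <<'E'
from h import *
print(chs())
E
python3 -m pendant '[[[0.2,0,0,0,0],[0.2,0,0,0,0],[0.2,0,0,0,0],[0.2,0,0,0,0],[0.2,0,0,0,0],[0.2,0,0,0,0],[0.2,0,0,0,0],[0.2,0,0,0,0]]]'
python3 - <<'E'
from h import *
print(chs())
E
```

```text
t: 2.65
eef_pos: [508.0, -121.7, 238.3]
tcp_rot: [-3.141, -0.0, 0.363]
ft_force: [-2.3, 4.4, 5.5]
opening: 0.312
(array([ -8.9,  -1.5, 238.3]), array([-0.6,  4.9,  5.5]), 0.312, np.float64(0.363), 2.65)
t: 3.45
eef_pos: [508.1, -121.7, 238.3]
tcp_rot: [-3.141, -0.0, 0.363]
ft_force: [-1.8, 5.0, 5.6]
opening: 0.313
(array([ -8.9,  -1.5, 238.3]), array([0.1, 5.3, 5.6]), 0.313, np.float64(0.363), 3.45)
```

```bash
python3 - <<'E'
from h import *
k0=fk(.1,1.35,KN); print(k0)
n=16
for i in range(1,n+1):
    s=i/n; k=fk(.1-.36*min(1,s*1.3),1.35-1.2*s,KN); d=k-k0; print(i,round(d[0]/1000,4),round(-d[1]/1000,4), fk(.1-.36*min(1,s*1.3),1.35-1.2*s,NO).round(0))
E
```

```text
[ -9.90217342 249.76263229]
1 0.0084 -0.0001 [ 31. 239.]
2 0.0168 0.0005 [ 39. 236.]
3 0.0251 0.0016 [ 46. 232.]
4 0.0333 0.0034 [ 53. 228.]
5 0.0413 0.0057 [ 59. 224.]
6 0.0491 0.0085 [ 66. 219.]
7 0.0567 0.012 [ 71. 214.]
8 0.064 0.0159 [ 77. 208.]
9 0.071 0.0203 [ 82. 202.]
10 0.0776 0.0253 [ 86. 195.]
11 0.0839 0.0306 [ 90. 189.]
12 0.0897 0.0364 [ 94. 182.]
13 0.0946 0.0426 [ 96. 175.]
14 0.0988 0.0491 [ 98. 167.]
15 0.1025 0.0559 [ 99. 160.]
16 0.1056 0.063 [100. 152.]
```

```bash
python3 -m pendant '[[[0.2,0.0042,0,0,0],[0.2,0.0084,0,0,0],[0.2,0.0126,0,0.0003,0],[0.2,0.0168,0,0.0006,0],[0.2,0.021,0,0.001,0],[0.2,0.0251,0,0.0018,0],[0.2,0.0292,0,0.0026,0],[0.2,0.0333,0,0.0036,0]]]'
python3 - <<'E'
from h import *
print(chs())
E
```

```text
t: 4.25
eef_pos: [538.9, -109.8, 234.2]
tcp_rot: [-3.141, 0.001, 0.363]
ft_force: [-4.6, 4.4, 2.6]
opening: 0.313
(array([ 24.1,  -1.4, 234.2]), array([-2.7,  5.8,  2.6]), 0.313, np.float64(0.363), 4.25)
```

```bash
python3 -m pendant '[[[0.2,0.008,0,0.0022,0],[0.2,0.0158,0,0.005,0],[0.2,0.0234,0,0.0085,0],[0.2,0.0307,0,0.0124,0],[0.2,0.0377,0,0.0168,0],[0.2,0.0443,0,0.0218,0],[0.2,0.0506,0,0.0272,0],[0.2,0.0564,0,0.033,0]]]'
python3 - <<'E'
from h import *
print(chs())
c=cam("scene")
cv2.imwrite("pics/a2.png",cv2.resize(c["image"][110:230,150:250],None,fx=5,fy=5,interpolation=2)); print(chs())
E
```

```text
t: 5.05
eef_pos: [592.3, -89.7, 201.4]
tcp_rot: [-3.141, -0.0, 0.363]
ft_force: [-2.2, 4.8, 2.4]
opening: 0.313
(array([ 81.2,  -1.5, 201.4]), array([-0.3,  5.3,  2.4]), 0.313, np.float64(0.363), 5.05)
(array([ 81.9,  -1.4, 200.5]), array([4. , 5.9, 4.6]), 0.313, np.float64(0.363), 5.1)
```

View pics/a2.png

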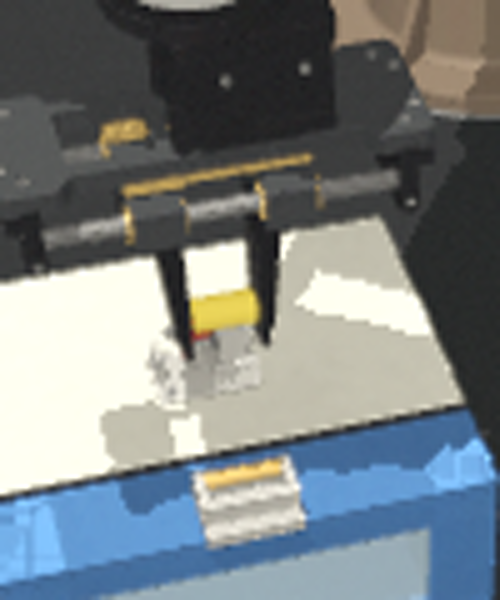

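Knob is firmly pinched and the claw is following (knob at (222,310) in the picture). Carrying on down to just above the keeper.

```bash
python3 -m pendant '[[[0.2,0.0025,0,0.003,0],[0.2,0.0049,0,0.0062,0],[0.2,0.007,0,0.0095,0],[0.2,0.0091,0,0.0127,0],[0.2,0.011,0,0.016,0],[0.2,0.0128,0,0.0195,0],[0.2,0.0145,0,0.023,0],[0.2,0.0159,0,0.0266,0]]]'
python3 - <<'E'
from h import *
env.read_camera("top")
c=cam("scene"); p,f,*r=chs(); print(p,f,r)
k=p[[0,2]]+np.array([-1,11.5]); q=ik(KN,k); print("knob",k,"th,ph",q.round(3),"nose",fk(*q,NO).round(1))
C=ch(cloud(c)); M=masks(c)
m=(M["yellow"]|M["brass"])&(abs(C[...,1])<25)&(C[...,0]>60)
for lo,hi in((140,200),(118,135)):
    s=C[m&(C[...,2]>lo)&(C[...,2]<hi)]; print(len(s),np.nanmedian(s,0).round(1),np.nanpercentile(s,[5,95],axis=0).round(1).tolist())
cv2.imwrite("pics/a3.png",cv2.resize(c["image"][130:220,170:240],None,fx=6,fy=6,interpolation=2))
for th,ph in (q,): print("lever tip",rot(th+np.pi/2,(65,0))+np.array([0,124]))
# plan: nose targets
Xb=95
for dx,z in((3.5,136),(3.5,131),(3,128),(2,124),(1.5,121.5)):
    q2=ik(KN,fk(*ik(NO,(Xb+dx,z)),KN)); d=fk(*q2,KN)-k; print((Xb+dx,z),q2.round(3),"shift x",d[0].round(1),"z",(-d[1]).round(1))
E
```

```text
t: 5.9
eef_pos: [607.1, -84.0, 174.8]
tcp_rot: [-3.141, -0.0, 0.363]
ft_force: [-0.7, 5.1, 2.7]
opening: 0.312
[ 97.1  -1.4 174.5] [2.5 5.  2.3] [0.311, np.float64(0.363), 6.0]
knob [ 96.1 186. ] th,ph [-0.262  0.142] nose [ 99.8 151.7]
82 [105.8  -2.7 196.5] [[95.7, -15.8, 189.0], [108.7, 11.6, 199.5]]
43 [ 93.1  -0.6 127.6] [[89.8, -16.0, 123.5], [95.5, 14.3, 130.4]]
lever tip [ 16.8635316  186.77436819]
(98.5, 136) [-0.236 -0.015] shift x 4.1 z 15.5
(98.5, 131) [-0.266 -0.066] shift x 5.9 z 20.7
(98, 128) [-0.269 -0.096] shift x 6.4 z 23.8
(97, 124) [-0.265 -0.137] shift x 6.8 z 28.0
(96.5, 121.5) [-0.271 -0.163] shift x 7.2 z 30.7
```

View pics/a3.png

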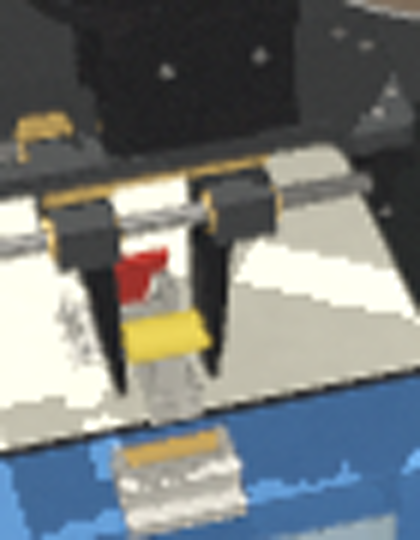

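```bash
python3 - <<'E'
from h import *
c=cam("scene"); C=ch(cloud(c)); M=masks(c); vv,uu=np.mgrid[:384,:512]
m=M["yellow"]&(abs(uu-197)<10)&(abs(vv-186)<7); s=C[m]; print(m.sum(),np.nanmedian(s,0).round(1),np.nanpercentile(s,[5,25,75,95],axis=0).round(1).tolist())
print(np.unique(vv[m]),)
for v in range(180,193): 
    r=C[v,193:202]; print(v,np.nanmedian(r,0).round(1),c["image"][v,197].tolist())
m=M["red"]&(abs(uu-194)<12)&(abs(vv-176)<8); s=C[m]; print("red",m.sum(),np.nanmedian(s,0).round(1),np.nanpercentile(s,[5,95],axis=0).round(1).tolist())
for zt in (186,188,191):
  for xt in (96,98,100):
    q=ik(KN,(xt,zt)); print((xt,zt),q.round(2),"nose",fk(*q,NO).round(1),"tip",(rot(q[0]+np.pi/2,(65,0))+np.array([0,124])).round(0))
m=(V:=c["image"].max(-1)<60)&(abs(C[...,0]-100)<20)&(abs(C[...,1])<32)&(C[...,2]>165)&(C[...,2]<195); s=C[m]; print("fing",m.sum(),np.nanpercentile(s,[5,50,95],axis=0).round(1).tolist()); print(chs())
E
```

```text
82 [105.3  -2.3 197.3] [[98.5, -14.8, 191.6], [103.3, -9.4, 194.1], [107.1, 5.6, 198.9], [109.0, 11.2, 200.7]]
[182 183 184 185 186 187 188 189]
180 [ -9.3  13.7 114.2] [135, 144, 147]
181 [ -4.9  12.9 113.6] [136, 152, 157]
182 [ 94.    6.1 197. ] [103, 172, 188]
183 [ 99.6  -1.3 199.2] [83, 203, 225]
184 [103.3  -2.2 198.9] [87, 211, 233]
185 [105.5  -2.4 198. ] [91, 214, 236]
186 [106.2  -2.5 196.6] [90, 213, 235]
187 [107.9  -3.  194.3] [86, 208, 230]
188 [108.   -3.3 192.2] [83, 198, 220]
189 [107.   -3.1 188.6] [103, 176, 193]
190 [104.2  -3.2 181.6] [157, 166, 170]
191 [104.9  -3.3 179.4] [157, 166, 170]
192 [104.9  -3.7 175.7] [157, 167, 171]
red 44 [ 31.5   2.4 167.2] [[11.3, -5.2, 136.9], [38.4, 10.1, 178.1]]
(96, 186) [-0.26  0.14] nose [ 99.7 151.7] tip [ 17. 187.]
(98, 186) [-0.34  0.14] nose [101.7 151.7] tip [ 22. 185.]
(100, 186) [-0.43  0.15] nose [103.8 151.7] tip [ 27. 183.]
(96, 188) [-0.29  0.16] nose [100.4 153.8] tip [ 19. 186.]
(98, 188) [-0.38  0.16] nose [102.5 153.8] tip [ 24. 184.]
(100, 188) [-0.47  0.17] nose [104.6 153.8] tip [ 29. 182.]
(96, 191) [-0.35  0.2 ] nose [101.5 156.9] tip [ 22. 185.]
(98, 191) [-0.44  0.2 ] nose [103.6 156.9] tip [ 28. 183.]
(100, 191) [-0.53  0.2 ] nose [105.8 157. ] tip [ 33. 180.]
fing 18 [[106.6, -22.1, 178.1], [108.5, -19.3, 186.6], [109.5, 16.8, 194.4]]
(array([ 97.1,  -1.4, 174.6]), array([0.9, 5.2, 2.6]), 0.313, np.float64(0.363), 6.05)
```

The picture shows the nose end at about (175,410), just short of the bar at (172,447). The depth profile of the knob puts its centre 16 mm above the fingertips, so it crept about 5 mm in the grip. I'll correct for that offset and keep tracking the knob with the camera.

```bash
cat >> h.py <<'E'
def knob():
    c=cam("scene"); C=ch(cloud(c)); m=masks(c)["yellow"]&(abs(C[...,1])<14)&(C[...,0]>60)&(C[...,0]<135)&(C[...,2]>138)&(C[...,2]<215)
    r=np.array([np.nanmedian(C[v][m[v]],0) for v in range(384) if m[v].sum()>5])
    return np.array([np.sort(r[:,0])[-2:].mean()-8-1.2, np.sort(r[:,2])[-2:].mean()-8]), m.sum()
def report(targets=()):
    p,f,*r=chs(); k,n=knob(); q=ik(KN,k,(-.3,.1)); print(p,f,r,"\nknob",k.round(1),n,"off",(k-p[[0,2]]).round(1),"th,ph",q.round(2),"nose",fk(*q,NO).round(1))
    for t in targets:
        a=ik(NO,t); d=fk(*a,KN)-k; print(" nose",t,"th,ph",a.round(2),"shift x %.1f z %.1f"%(d[0],-d[1]))
E
python3 - <<'E'
from h import *
report([(98.5,145),(98,138),(97.5,133),(97.5,130),(96.5,125),(95.5,121)])
E
```

```text
[ 97.1  -1.4 174.6] [0.9 5.2 2.6] [0.313, np.float64(0.363), 6.05] 
knob [ 98.3 191.1] 76 off [ 1.2 16.5] th,ph [-0.46  0.2 ] nose [104.  157.1]
 nose (98.5, 145) th,ph [-0.21  0.08] shift x -1.2 z 11.7
 nose (98, 138) th,ph [-0.21  0.01] shift x 0.7 z 18.6
 nose (97.5, 133) th,ph [-0.21 -0.05] shift x 1.9 z 23.7
 nose (97.5, 130) th,ph [-0.23 -0.08] shift x 3.0 z 26.8
 nose (96.5, 125) th,ph [-0.23 -0.13] shift x 3.7 z 32.1
 nose (95.5, 121) th,ph [-0.24 -0.17] shift x 4.1 z 36.3
```

```bash
python3 -m pendant '[[[0.2,-0.0005,0,0.003,0],[0.2,-0.001,0,0.006,0],[0.2,-0.0015,0,0.009,0],[0.2,-0.0012,0,0.0117,0],[0.2,-0.0006,0,0.014,0],[0.2,0,0,0.0165,0],[0.2,0.0007,0,0.0186,0],[0.2,0.0007,0,0.0186,0]]]'
python3 - <<'E'
from h import *
report([(98,136),(97.5,133),(97.5,130),(96.5,125),(95.5,121)])
E
```

```text
t: 6.9
eef_pos: [607.7, -83.8, 155.9]
tcp_rot: [-3.141, -0.0, 0.363]
ft_force: [0.9, 4.6, 2.1]
opening: 0.315
[ 97.7  -1.4 155.9] [2.5 4.  2.1] [0.315, np.float64(0.363), 6.9] 
knob [101.2 173.2] 74 off [ 3.5 17.3] th,ph [-0.31  0.01] nose [100.5 138.7]
 nose (98, 136) th,ph [-0.21 -0.01] shift x -1.5 z 2.7
 nose (97.5, 133) th,ph [-0.21 -0.05] shift x -1.0 z 5.8
 nose (97.5, 130) th,ph [-0.23 -0.08] shift x 0.1 z 8.9
 nose (96.5, 125) th,ph [-0.23 -0.13] shift x 0.8 z 14.2
 nose (95.5, 121) th,ph [-0.24 -0.17] shift x 1.2 z 18.4
```

```bash
python3 -m pendant '[[[0.2,-0.001,0,0.001,0],[0.2,-0.002,0,0.002,0],[0.2,-0.002,0,0.003,0],[0.2,-0.002,0,0.004,0],[0.2,-0.002,0,0.0045,0],[0.2,-0.0015,0,0.005,0],[0.2,-0.0015,0,0.005,0],[0.2,-0.0015,0,0.005,0]]]'
python3 - <<'E'
from h import *
report([(98,134),(97.5,130),(96.5,125),(95.5,121)])
c=cam("scene"); cv2.imwrite("pics/a4.png",cv2.resize(c["image"][165:220,175:230],None,fx=10,fy=10,interpolation=2))
C=ch(cloud(c))
for v in range(180,216): print(v,np.nanmedian(C[v,196:203],0).round(1),c["image"][v,199].tolist())
E
```

```text
t: 7.75
eef_pos: [606.2, -84.4, 151.2]
tcp_rot: [-3.141, -0.0, 0.363]
ft_force: [0.1, 5.8, 3.0]
opening: 0.312
[ 96.2  -1.5 151.2] [2.2 5.4 3. ] [0.312, np.float64(0.363), 7.75] 
knob [100.2 169. ] 75 off [ 4.  17.8] th,ph [-0.22 -0.03] nose [ 97.9 134.5]
 nose (98, 134) th,ph [-0.23 -0.04] shift x 0.3 z 0.5
 nose (97.5, 130) th,ph [-0.23 -0.08] shift x 1.2 z 4.6
 nose (96.5, 125) th,ph [-0.23 -0.13] shift x 1.9 z 9.9
 nose (95.5, 121) th,ph [-0.24 -0.17] shift x 2.3 z 14.1
180 [  6.8  15.7 125.2] [150, 160, 163]
181 [ 16.3  13.8 131.6] [132, 141, 144]
182 [ 37.1  13.3 146.7] [153, 163, 167]
183 [  5.7  13.9 113.8] [157, 166, 171]
184 [ 45.9  11.7 148.9] [157, 166, 169]
185 [ 52.1  11.1 150.1] [163, 172, 176]
186 [ 55.8  10.8 150. ] [149, 159, 162]
187 [ 56.7  10.2 148.9] [151, 162, 165]
188 [ 58.2  10.3 146.3] [163, 175, 178]
189 [ 61.7  11.6 147. ] [149, 167, 171]
190 [ 71.2   5.5 153.1] [114, 177, 191]
191 [102.2   1.7 176.6] [82, 201, 223]
192 [105.    1.2 176. ] [87, 208, 231]
193 [1.062e+02 1.000e-01 1.736e+02] [90, 213, 235]
194 [108.1   0.2 173.2] [90, 212, 235]
195 [110.6  -
[... 151 characters left out ...]
 164]
199 [ 1.047e+02 -1.000e-01  1.548e+02] [151, 162, 164]
200 [105.3  -0.6 152.9] [150, 161, 164]
201 [105.4   0.4 148.8] [152, 162, 165]
202 [106.3  -1.1 146.9] [158, 169, 173]
203 [107.2  -2.4 145.6] [149, 160, 163]
204 [104.9  -1.1 139.5] [147, 156, 159]
205 [105.6  -1.6 137.9] [144, 156, 160]
206 [ 92.6   1.4 119.3] [120, 150, 163]
207 [ 90.2   0.9 116.9] [150, 161, 164]
208 [103.9  -1.7 126. ] [150, 160, 164]
209 [109.8  -2.9 128.7] [153, 163, 167]
210 [109.8  -3.1 125.9] [157, 169, 170]
211 [110.   -3.3 122.4] [150, 160, 163]
212 [111.2  -3.6 120.1] [154, 163, 167]
213 [110.6  -3.7 116.5] [164, 175, 177]
214 [113.5  -4.4 115.7] [211, 223, 226]
215 [116.8  -4.9 115.6] [210, 221, 225]
```

View pics/a4.png

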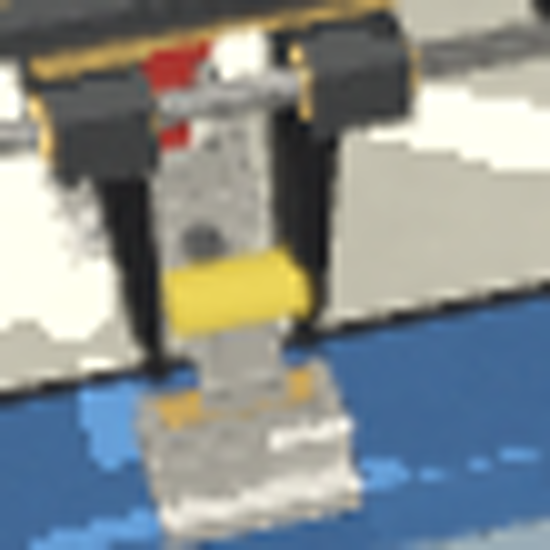

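Picture 7 shows the nose hanging right over the slot, between the brass bar (ends at (180,412) and (300,385)) and the ridge at (265,420), centred between the cheeks. Lowering gently.

```bash
python3 -m pendant '[[[0.2,0.0002,0,0.001,0],[0.2,0.0004,0,0.002,0],[0.2,0.0006,0,0.003,0],[0.2,0.0008,0,0.004,0],[0.2,0.001,0,0.005,0],[0.2,0.0012,0,0.006,0],[0.2,0.0014,0,0.007,0],[0.2,0.0015,0,0.0075,0]]]'
python3 - <<'E'
from h import *
report([(97,127),(96.5,125),(95.5,121)])
E
```

```text
t: 8.65
eef_pos: [607.2, -84.0, 143.5]
tcp_rot: [-3.141, 0.001, 0.363]
ft_force: [-2.4, 4.7, 1.4]
opening: 0.308
[ 97.2  -1.5 143.5] [-0.6  5.3  1.4] [0.308, np.float64(0.363), 8.65] 
knob [102.4 161.4] 72 off [ 5.2 17.9] th,ph [-0.26 -0.1 ] nose [ 97.6 127.2]
 nose (97, 127) th,ph [-0.24 -0.11] shift x -0.5 z 0.2
 nose (96.5, 125) th,ph [-0.23 -0.13] shift x -0.3 z 2.3
 nose (95.5, 121) th,ph [-0.24 -0.17] shift x 0.1 z 6.6
```

```bash
python3 -m pendant '[[[0.2,-0.0002,0,0.0008,0],[0.2,-0.0003,0,0.0016,0],[0.2,-0.0003,0,0.0024,0],[0.2,-0.0003,0,0.0032,0],[0.2,-0.0002,0,0.004,0],[0.2,-0.0001,0,0.0045,0],[0.2,0,0,0.005,0],[0.2,0,0,0.005,0]]]'
python3 - <<'E'
from h import *
report([(95.5,121),(94,120)])
E
```

```text
t: 9.5
eef_pos: [607.4, -84.0, 138.6]
tcp_rot: [-3.141, 0.0, 0.363]
ft_force: [-0.0, 5.4, 2.0]
opening: 0.313
[ 97.4  -1.5 138.6] [1.9 5.1 2. ] [0.313, np.float64(0.363), 9.5] 
knob [102.8 156. ] 72 off [ 5.4 17.4] th,ph [-0.25 -0.16] nose [ 96.2 122.2]
 nose (95.5, 121) th,ph [-0.24 -0.17] shift x -0.3 z 1.2
 nose (94, 120) th,ph [-0.18 -0.18] shift x -1.5 z 2.3
```

```bash
python3 -m pendant '[[[0.2,-0.0003,0,0.0005,0],[0.2,-0.0003,0,0.001,0],[0.2,-0.0003,0,0.0015,0],[0.2,-0.0005,0,0.002,0],[0.2,-0.0005,0,0.0025,0],[0.2,-0.0005,0,0.003,0],[0.2,-0.0005,0,0.003,0],[0.2,-0.0005,0,0.003,0]]]'
python3 - <<'E'
from h import *
report([(94,120)])
E
```

```text
t: 10.35
eef_pos: [607.3, -84.1, 135.8]
tcp_rot: [-3.142, -0.0, 0.363]
ft_force: [0.7, 5.1, 2.7]
opening: 0.307
[ 97.2  -1.6 135.8] [2.4 4.5 2.7] [0.307, np.float64(0.363), 10.35] 
knob [102.4 152.6] 71 off [ 5.2 16.8] th,ph [-0.23 -0.19] nose [ 94.7 119. ]
 nose (94, 120) th,ph [-0.18 -0.18] shift x -1.1 z -1.1
```

```bash
python3 -m pendant '[[[0.2,-0.0005,0,0.0003,0],[0.2,-0.001,0,0.0005,0],[0.2,-0.0015,0,0.0006,0],[0.2,-0.002,0,0.0007,0],[0.2,-0.0025,0,0.0007,0],[0.2,-0.003,0,0.0007,0],[0.2,-0.003,0,0.0007,0],[0.2,-0.003,0,0.0007,0]]]'
python3 - <<'E'
from h import *
report()
E
```

```text
t: 11.2
eef_pos: [604.7, -85.1, 135.2]
tcp_rot: [3.141, -0.001, 0.363]
ft_force: [1.5, 6.1, 2.1]
opening: 0.31
[ 94.4  -1.6 135.2] [3.5 5.2 2.1] [0.31, np.float64(0.363), 11.2] 
knob [100.1 152.9] 77 off [ 5.7 17.7] th,ph [-0.13 -0.18] nose [ 92.5 119.2]
```

```bash
python3 -m pendant '[[[0.2,-0.0004,0,0.0001,0],[0.2,-0.0008,0,0.0002,0],[0.2,-0.0012,0,0.0003,0],[0.2,-0.0016,0,0.0003,0],[0.2,-0.002,0,0.0003,0],[0.2,-0.0023,0,0.0003,0],[0.2,-0.0023,0,0.0003,0],[0.2,-0.0023,0,0.0003,0]]]'
python3 - <<'E'
from h import *
report()
E
```

```text
t: 12.05
eef_pos: [603.1, -85.9, 135.4]
tcp_rot: [3.141, -0.002, 0.363]
ft_force: [1.4, 7.2, 5.7]
opening: 0.312
[ 92.7  -1.7 135.4] [3.9 6.3 5.7] [0.312, np.float64(0.363), 12.05] 
knob [ 97.8 151.8] 73 off [ 5.1 16.4] th,ph [-0.03 -0.19] nose [ 90.  118.2]
```

```bash
python3 -m pendant '[[[0.2,-0.0004,0,0,0],[0.2,-0.0008,0,0,0],[0.2,-0.0012,0,0,0],[0.2,-0.0016,0,0,0],[0.2,-0.002,0,0,0],[0.2,-0.002,0,0,0],[0.2,-0.002,0,0,0],[0.2,-0.002,0,0,0]]]'
python3 - <<'E'
from h import *
report()
E
```

```text
t: 12.9
eef_pos: [602.6, -86.1, 135.5]
tcp_rot: [3.14, -0.005, 0.363]
ft_force: [9.4, 11.2, 3.0]
opening: 0.313
[ 92.1  -1.8 135.5] [12.8  7.1  3. ] [0.313, np.float64(0.363), 12.9] 
knob [ 97.5 153. ] 77 off [ 5.4 17.5] th,ph [-0.02 -0.18] nose [ 90.2 119.3]
```

Fx stepped up by about 9 N while the TCP stopped moving, with the nose 9 mm down in the slot, so the nose is hooked and snug against the bar. Letting go and lifting away.

```bash
python3 -m pendant '[[[0.4,0,0,0,0],[0.5,0.0005,0,0,0],[0.6,0.001,0,0,0],[0.65,0.001,0,0,0],[0.65,0.001,0,0,0],[0.65,0.001,0,-0.01,0],[0.65,0.001,0,-0.03,0],[0.65,0.001,0,-0.06,0]]]'
python3 - <<'E'
from h import *
report(); c=cam("scene"); C=ch(cloud(c)); M=masks(c)
m=M["red"]&(abs(C[...,0])<50)&(C[...,2]>125)&(abs(C[...,1])<20); q=C[m]
for z in range(130,200,10):
    t=q[abs(q[:,2]-z)<5]; 
    if len(t): print(z,t.mean(0).round(1),len(t))
cv2.imwrite("pics/a5.png",cv2.resize(c["image"][125:220,160:240],None,fx=6,fy=6,interpolation=2))
E
```

```text
t: 13.75
eef_pos: [600.6, -86.6, 195.0]
tcp_rot: [-3.14, 0.002, 0.363]
ft_force: [0.2, -0.9, 0.6]
opening: 0.652
[ 90.1  -1.6 195. ] [-0.2 -0.9  0.6] [0.652, np.float64(0.363), 13.75] 
knob [ 98.6 145.8] 28 off [  8.5 -49.2] th,ph [-0.07 -0.25] nose [ 88.9 112.7]
130 [  2.5   1.2 133.7] 8
140 [ 3.700e+00 -1.000e-01  1.409e+02] 20
150 [  5.2  -0.7 150.1] 16
160 [  7.2  -0.7 159.8] 25
170 [  8.6  -1.1 170.7] 24
180 [  9.6  -1.6 179.3] 29
190 [ 11.1  -0.2 187.6] 24
```

View pics/a5.png

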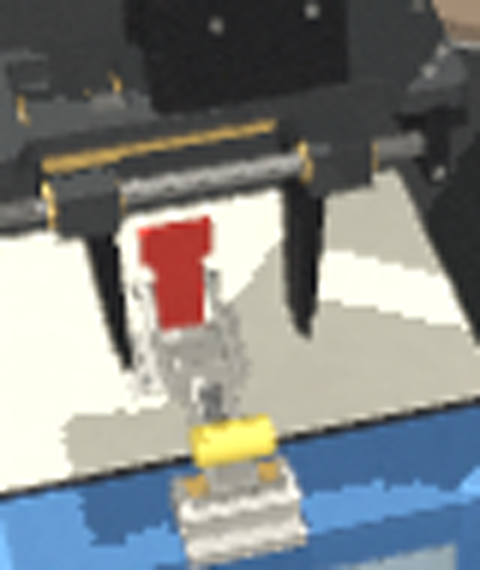

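Picture 8: the fingers are clear, the claw lies flat with its nose in the slot and the knob at (235,440) just over the bar. The lever is upright, leaning slightly to the door at about -0.15 rad. Moving the shut fingers in between lever and knob.

```bash
python3 -m pendant '[[[0.5,0,0,-0.006,0],[0.3,-0.015,0,-0.01,0],[0.1,-0.035,0,-0.01,0],[0,-0.055,-0.001,-0.01,0],[0,-0.06,-0.001,-0.01,0],[0,-0.06,-0.001,0,0],[0,-0.06,-0.001,0.01,0],[0,-0.06,-0.001,0.019,0]]]'
python3 - <<'E'
from h import *
print(chs())
r=54
for th in np.arange(0,1.58,.1):
    c=np.array([0,124])+r*np.array([-np.sin(th),np.cos(th)])+2.5*np.array([np.cos(th),np.sin(th)]); print(th.round(2),"TCP",(c+np.array([10,0])).round(1))
E
```

```text
t: 14.65
eef_pos: [544.9, -106.8, 174.4]
tcp_rot: [-3.141, 0.001, 0.363]
ft_force: [0.1, 0.2, 0.1]
opening: 0.037
(array([ 30.8,  -0.7, 174.4]), array([0.2, 0.1, 0.1]), 0.037, np.float64(0.363), 14.65)
0.0 TCP [ 12.5 178. ]
0.1 TCP [  7.1 178. ]
0.2 TCP [  1.7 177.4]
0.3 TCP [ -3.6 176.3]
0.4 TCP [ -8.7 174.7]
0.5 TCP [-13.7 172.6]
0.6 TCP [-18.4 170. ]
0.7 TCP [-22.9 166.9]
0.8 TCP [-27.  163.4]
0.9 TCP [-30.7 159.5]
1.0 TCP [-34.1 155.3]
1.1 TCP [-37.  150.7]
1.2 TCP [-39.4 145.9]
1.3 TCP [-41.4 140.9]
1.4 TCP [-42.8 135.6]
1.5 TCP [-43.7 130.3]
```

```bash
python3 -m pendant '[[[0,-0.004,0,-0.001,0],[0,-0.008,0,-0.002,0],[0,-0.012,0,-0.003,0],[0,-0.015,0,-0.003,0],[0,-0.018,0,-0.003,0],[0,-0.021,0,-0.003,0],[0,-0.023,0,-0.003,0],[0,-0.025,0,-0.003,0]]]'
python3 - <<'E'
from h import *
print(chs())
E
```

```text
t: 15.45
eef_pos: [522.2, -115.7, 179.4]
tcp_rot: [3.141, -0.003, 0.363]
ft_force: [6.5, 2.6, -3.4]
opening: 0.006
(array([  6.5,  -1. , 179.4]), array([ 7. ,  0.1, -3.4]), 0.006, np.float64(0.363), 15.45)
```

```bash
python3 -m pendant '[[[0,-0.0015,0,0.0002,0],[0,-0.003,0,0.0004,0],[0,-0.0045,0,0.0007,0],[0,-0.006,0,0.001,0],[0,-0.0075,0,0.0014,0],[0,-0.009,0,0.0019,0],[0,-0.0105,0,0.0024,0],[0,-0.0105,0,0.0024,0]]]'
python3 - <<'E'
from h import *
print(chs())
c=cam("scene"); cv2.imwrite("pics/a6.png",cv2.resize(c["image"][125:220,160:240],None,fx=6,fy=6,interpolation=2))
print(chs())
E
```

```text
t: 16.25
eef_pos: [512.7, -119.4, 177.5]
tcp_rot: [3.14, -0.004, 0.362]
ft_force: [5.5, 5.4, 1.3]
opening: 0.006
(array([ -3.7,  -1.1, 177.5]), array([7.1, 3.1, 1.3]), 0.006, np.float64(0.362), 16.25)
(array([ -3.7,  -1.1, 177.5]), array([7. , 2.1, 1.5]), 0.007, np.float64(0.362), 16.3)
```

View pics/a6.png

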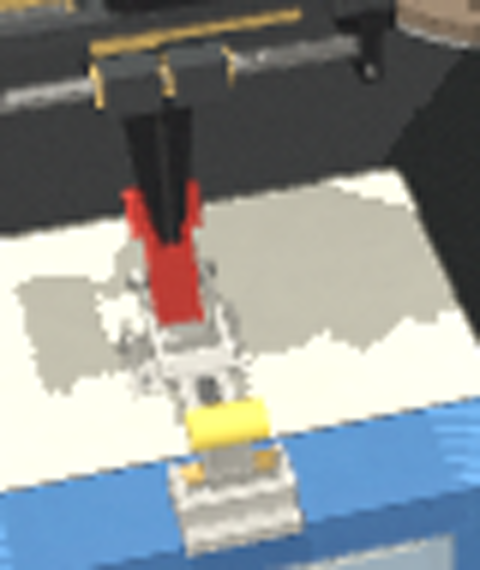

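Picture 9: the finger pushes on the lever face (contact at (170,245)), the claw stays hooked, and the door is closing. Force is 7 N. Continuing along the arc.

```bash
python3 -m pendant '[[[0,-0.0025,0,0.0002,0],[0,-0.005,0,0.001,0],[0,-0.0075,0,0.002,0],[0,-0.01,0,0.003,0],[0,-0.012,0,0.0042,0],[0,-0.0145,0,0.0056,0],[0,-0.0165,0,0.007,0],[0,-0.0185,0,0.0085,0]]]'
python3 - <<'E'
from h import *
print(chs())
E
```

```text
t: 17.1
eef_pos: [495.6, -126.1, 169.0]
tcp_rot: [3.14, -0.004, 0.362]
ft_force: [6.5, 4.6, 2.5]
opening: 0.006
(array([-22.1,  -1.2, 169. ]), array([7.7, 2. , 2.5]), 0.006, np.float64(0.362), 17.1)
```

```bash
python3 -m pendant '[[[0,-0.002,0,0.0015,0],[0,-0.004,0,0.0032,0],[0,-0.006,0,0.005,0],[0,-0.0077,0,0.007,0],[0,-0.0095,0,0.0092,0],[0,-0.011,0,0.0113,0],[0,-0.0125,0,0.0135,0],[0,-0.014,0,0.0158,0]]]'
python3 - <<'E'
from h import *
print(chs())
E
```

```text
t: 17.9
eef_pos: [481.6, -131.2, 152.7]
tcp_rot: [3.14, -0.002, 0.363]
ft_force: [4.1, 2.2, 1.8]
opening: 0.006
(array([-37. ,  -1.1, 152.7]), array([4.6, 0.6, 1.8]), 0.006, np.float64(0.363), 17.9)
```

```bash
python3 -m pendant '[[[0,-0.0012,0,0.0025,0],[0,-0.0024,0,0.005,0],[0,-0.0034,0,0.0075,0],[0,-0.0044,0,0.01,0],[0,-0.005,0,0.0125,0],[0,-0.0056,0,0.015,0],[0,-0.006,0,0.0175,0],[0,-0.0065,0,0.0195,0]]]'
python3 - <<'E'
from h import *
print(chs())
E
```

```text
t: 18.7
eef_pos: [474.7, -133.4, 132.2]
tcp_rot: [-3.141, 0.001, 0.363]
ft_force: [0.3, 0.6, -1.2]
opening: 0.007
(array([-44.2,  -0.7, 132.2]), array([ 0.5,  0.5, -1.2]), 0.007, np.float64(0.363), 18.7)
```

```bash
python3 -m pendant '[[[0,0,0,0.001,0],[0,0,0,0.002,0],[0,0,0,0.003,0],[0,0,0,0.0035,0],[0,0,0,0.004,0],[0,0,0,0.0045,0],[0,0,0,0.0045,0],[0,0,0,0.0045,0]]]'
python3 - <<'E'
from h import *
print(chs())
E
```

```text
t: 19.5
eef_pos: [475.1, -133.5, 128.2]
tcp_rot: [3.141, -0.0, 0.363]
ft_force: [0.5, -0.5, 0.4]
opening: 0.004
(array([-43.9,  -0.9, 128.2]), array([ 0.3, -0.6,  0.4]), 0.004, np.float64(0.363), 19.5)
```

```bash
python3 -m pendant '[[[0,0,0,0.0006,0],[0,0,0,0.0012,0],[0,0,0,0.0018,0],[0,0,0,0.0022,0],[0,0,0,0.0026,0],[0,0,0,0.0028,0],[0,0,0,0.0028,0],[0,0,0,0.0028,0]]]'
python3 - <<'E'
from h import *
print(chs())
E
```

```text
t: 20.3
eef_pos: [475.1, -133.5, 126.4]
tcp_rot: [3.141, -0.001, 0.363]
ft_force: [-5.0, 1.4, 15.9]
opening: 0.004
(array([-43.8,  -0.9, 126.4]), array([-4.1,  3.1, 15.9]), 0.004, np.float64(0.363), 20.3)
```

A firm stop at z 126.4 (expected 126.5 when flat) with 16 N. Lifting off and backing away for a look.

```bash
python3 -m pendant '[[[0,0,0,-0.003,0],[0,0,0,-0.02,0],[0,0,0,-0.05,0],[0,0,0,-0.09,0],[0,-0.03,0.03,-0.13,0],[0,-0.06,0.06,-0.15,0],[0,-0.09,0.1,-0.15,0],[0,-0.12,0.14,-0.15,0]]]'
python3 -m pendant '[[[0,-0.02,0.05,0,0],[0,-0.03,0.1,0,0],[0,-0.04,0.15,0,0],[0,-0.04,0.2,0,0],[0,-0.04,0.25,0,0],[0,-0.04,0.25,0,0],[0,-0.04,0.25,0,0],[0,-0.04,0.25,0,0]]]'
python3 - <<'E'
from h import *
print(chs()); ims=[]
for n,(u0,u1,v0,v1) in dict(scene=(140,240,125,245),top=(250,350,150,270)).items():
    c=cam(n); C=ch(cloud(c)); M=masks(c); ims.append(cv2.resize(c["image"][v0:v1,u0:u1],None,fx=4,fy=4,interpolation=2))
    q=C[M["red"]&(abs(C[...,0]+30)<60)&(abs(C[...,1])<30)&(C[...,2]>112)]
    print(n,"red",len(q),[(x,np.median(q[abs(q[:,0]-x)<5][:,2]).round(1)) for x in range(-65,10,10) if (abs(q[:,0]-x)<5).any()])
    q=C[M["brass"]&(abs(C[...,2]-125)<9)&(C[...,0]>60)&(C[...,0]<115)&(abs(C[...,1])<20)]; print("bar",np.nanmedian(q,0).round(1))
    q=C[M["blue"]&(abs(C[...,2]-110)<5)&(C[...,0]>40)&(C[...,0]<130)]; print("door x",np.nanpercentile(q[:,0],[2,98]).round(1),"z",np.nanmedian(q[:,2]).round(1))
cv2.imwrite("pics/end.png",np.hstack(ims))
E
```

```text
t: 21.1
eef_pos: [413.1, -304.4, 276.6]
tcp_rot: [3.139, -0.001, 0.364]
ft_force: [1.1, 0.4, -0.2]
opening: 0.007
t: 21.9
eef_pos: [464.9, -549.8, 275.2]
tcp_rot: [-3.141, 0.0, 0.363]
ft_force: [-0.6, -0.5, -0.5]
opening: 0.005
(array([-201. , -386.6,  275.2]), array([-0.7, -0.2, -0.5]), 0.005, np.float64(0.363), 21.9)
scene red 117 [(-65, np.float64(125.8)), (-55, np.float64(126.3)), (-45, np.float64(126.6)), (-35, np.float64(126.3)), (-25, np.float64(127.1)), (-15, np.float64(126.4))]
bar [ 87.3 -11.1 129. ]
door x [ 58.5 107.5] z 109.9
top red 278 [(-65, np.float64(126.7)), (-55, np.float64(126.5)), (-45, np.float64(126.2)), (-35, np.float64(126.3)), (-25, np.float64(126.6)), (-15, np.float64(127.0)), (-5, np.float64(126.8))]
bar [ 83.7  11.7 130.9]
door x [ 57.7 105.6] z 110.0
```

View pics/end.png

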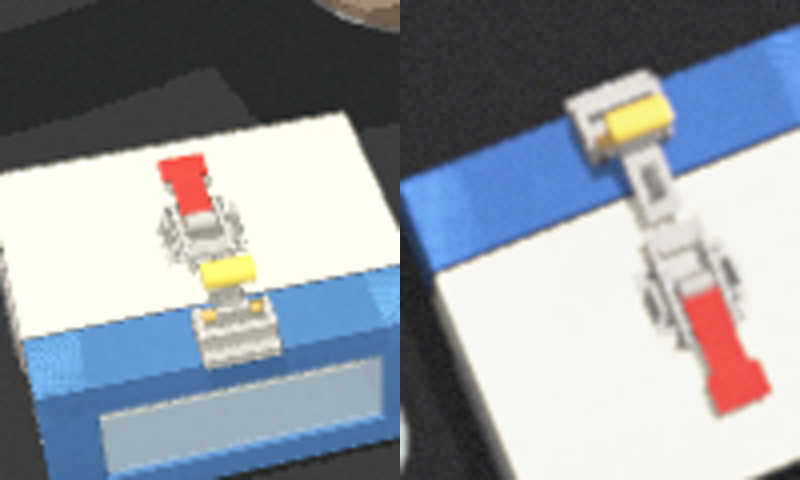

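Picture 10: the lever is flat (red at (188,185) on the left, (730,350) on the right). The claw is taut over the bar with its nose in the slot, and the door is shut with no gap. Handing in.

```bash
python3 -c "
from cell import env
print(env.job_done())"
```

```text
the job is handed in; nothing more can be done
None
```

The drying chamber is latched shut, and I handed the job in at about 22 s with the arm well clear and touching nothing.

- **Claw:** I pinched the yellow knob, swung the claw over and lowered the nose into the slot by feel. I then pulled it snug against the bar with about 10 N (limit 20 N) and let go.
- **Lever:** I pushed the red lever back and down with the shut fingers. The force read about 7 N while it was heavy and 16 N (limit 25 N) when it met its stop.

**Final checks:**
- **Lever flat:** its top is level at z 126 to 127 along its length in both cameras, against 126.5 expected for flat.
- **Door shut:** it spans about x 58 to 107, with its top level with the roof at 110. The bar moved about 6 mm inwards.
- **Claw hooked:** the last picture shows the nose in the slot and the claw taut over the bar.
- **Glassware and bottle:** the arm kept above them and clear of them throughout. I did not take a final picture aimed at them.

**Checks that disagreed or are limited:**
- **Knob creep:** the knob crept about 5 mm in the fingers during the swing, so I tracked it with the camera instead of relying on the arm's position.
- **Lever angle:** the angle worked out from the knob at the snug point (about 0) differed from the camera's (about -0.15 rad). That probably means the keeper is clamped 2 to 3 mm further out than I assumed.
- **Force readings:** I read forces only at the end of each move, so short peaks in between were not seen.

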